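Trip a batch of handle blanks through the rocker bucket and reset it

ROBOT

A 7-joint arm with a two-finger parallel gripper is mounted at the origin on the work surface. World frame = base frame: x ahead of the robot, y to its left, z up, the work surface at z = 0. Lengths are in m, angles in rad, forces in N, time in s.
With the tool pointing down it reaches from about 0.35 to 0.9 m from the base axis. Payload 19.9 kg.
Tool frame: the origin (TCP) lies midway between the tips of the shut fingers; the grasp point (between the pads) lies 19 mm behind it; z points along the fingers, x is the direction in which the jaws open and shut, and the axes are right-handed (so a half turn about z gives the same grasp; the last joint's range is limited). The gripper opens to 85 mm and grips with 20 to 120 N. Pads are 22 mm wide; open, the fingers measure 114 mm over their backs; the gripper's body (76 mm by 85 mm) begins 54 mm behind the grasp point. The pads swing forward as they close: fully open they stand 13 mm farther back than shut.
Start: joints at [1.196, 0.417, -0.01, 1.614, 0.005, 1.111, -0.053], TCP at [0.204, -0.591, 0.231] pointing down, gripper open.
Joint ranges: [-2.81, 2.81], [-0.39, 2.02], [-1.27, 1.25], [0.06, 2.57], [-1.19, 4.33], [0.19, 2], [-2.82, 2.82]. Speed limits (rad/s): [1.89, 1.89, 2.39, 2.39, 3.01, 3.01, 3.01].

INTERFACE

Orientations are given as a rotation vector (axis times angle).
In Python, from workcell import robot gives the robot as it stands. The module is installed in compiled form; this text tells all that it offers.
- The arm moves only by the shell command python3 -m crank 'ROWS' [OPENING] [FORCE]. ROWS is JSON, a list of rows, each an object with "linear": the shift along the world's x, y, z in m, a list of three; "yaw": the turn about the world's z in degrees. In form: [{"linear": [tx, ty, tz], "yaw": yaw}, ...]. A call has exactly 8 rows; each row shifts and turns the pose as measured when the row begins; what a row does not reach is not made up. A row lasts 1/12 s, in which the tool goes at most 41.7 mm and 7.16 degrees, less where a joint would pass 70% of its speed; a pose out of reach is approached as far as the arm can. A call is refused whole if a number of a shift passes 0.0417 or a number of a turn 7.16, either way. A call with a gripper value outside its range is refused whole. OPENING is the closure, from 0 (fully open) to 1 (shut), set as the call begins (- or left out, the last holds). The fingers move at their own pace and stop on an object; FORCE is the grip in N (left out, the last holds). Time passes only in rows, so rows that do not move let the fingers close, or fill a call up. It gives the time, the measured TCP pose, the force and the opening at its end, in the units of the state.
- robot.read_state(): the state, without advancing time (a new reading comes with each control period).
- robot.snapshot(name): name is "side" or "top"; returns the picture (420x560x3 uint8, red, green, blue); there is no depth.
- robot.get_calibration(name): a dict with "camera_matrix" (3x3 intrinsics, pixels), "T" (4x4, takes a point from camera to world coordinates). Camera axes: x right, y down, z forward; pixel columns grow to the right and rows downward; lengths in m; the calibration is good to about 2 mm. A picture is of the moment at which its call begins. get_calibration takes no time and is no camera call.
- robot.finish_job(): hands the job in, once; it reports no verdict.
The state is a dict: "t": time; "qpos": joint angles; "joint_vel": joint speeds; "effort": joint torques, N m; "tool_pos": TCP position; "tcp_rot": TCP orientation; "force": force on the tool from outside, world axes, zero at the start; "torque": the same for the moment, N m; "width": finger opening in m.
Only numpy, scipy, OpenCV 4.12 (cv2) and the standard library are available. Lean on these libraries where they do the work, as an engineer would, in place of code of your own. Each camera call takes 0.05 s, during which the arm holds its last target.

TASK

Lay the two square handle blanks in the rocker bucket one after the other, so that the weight of the second one trips it and it dumps both into the wooden tray in front of it. Then swing the empty bucket back fully upright by its bar, ready for the next batch, leaving both blanks in the tray and the other things on the bench where they are.

Things in the scene. Friction and masses are not known exactly. Their poses are not given: they have to be found in the camera images.
- blank_a_mid (a point): Square oak handle blank with a brass ferrule at one end, 112 mm long: the wood is 90 x 34 x 34 mm, the ferrule a 28 mm round 22 mm long. About 0.12 kg. The point is at half length, width and height (17 mm above what it lies on); x runs along the length towards the ferrule. The two blanks are alike; either may go first.
- blank_b_mid (a point): Square oak handle blank with a brass ferrule at one end, 112 mm long: the wood is 90 x 34 x 34 mm, the ferrule a 28 mm round 22 mm long. About 0.12 kg. The point is at half length, width and height (17 mm above what it lies on); x runs along the length towards the ferrule. The two blanks are alike; either may go first.
- tipper: Fixed wooden stand of the bucket, with the catch tray as its foot; origin on the bench straight below the hinge. x points level to the dumping side, y along the hinge, z up. The foot covers x -55 to 265 mm and y -113 to 113 mm; side walls 61 mm high, far wall 76 mm. Posts at x = 0, y = +-107 mm (50 mm wide, 12 mm thick) are 210 mm high.
- hinge (a point): Middle of the bucket's hinge axis, 185 mm above the bench and straight above the tipper's origin; axes as the tipper's.
- tray_floor (a point): Centre of the catch tray's floor, 6 mm above the bench; the axes are the tipper's. The tray inside measures 296 mm along x and 202 mm along y.
- bucket (a joint): Bucket angle in rad: 0 upright on its stop, growing towards the tipper's +x, 1.66 dumped. Lightly damped (0.07 N m s/rad). A counterweight keeps it upright with no blank or one; with two it tips by itself within a few seconds. Empty, it is over-centre: it stays tipped, but below about 0.4 rad falls back upright by itself. Swinging it back takes about 2 N at the bar.
- bucket_floor (a point): Centre of the bucket's inner floor; turns with the bucket. Upright: 75 mm from the hinge towards the tipper's +x, level with it, axes as the tipper's. The sheet-metal trough has a flat floor 40 (x) by 154 mm (y), a rear wall sloping to 75 mm up and 63 mm behind, a front wall to 50 mm up and 73 mm ahead, and ends at y = +-79 mm, 50 to 75 mm high. A blank lies in it along y.
- bucket_bar (a point): Middle of the reset bar: round, 12 mm thick, 174 mm long along y, held by arms at its ends; turns with the bucket at 120 mm from the hinge. Upright: 116 mm behind the hinge (tipper -x), 31 mm above it; dumped: 40 mm in front, 113 mm above. Upright, the dark steel counterweight lies 28 to 62 mm behind the hinge.
- tin: Flat round steel tin, 72 mm across, 32 mm high; origin under its centre. Leave alone.
- chisel_a: Carving chisel lying beside the tipper, 230 mm long, 22 mm thick; origin on the bench near its middle. Leave alone.
- chisel_b: Carving chisel lying near the robot, 230 mm long, 22 mm thick; origin on the bench near its middle. Leave alone.
- jar: Amber glass jar with a lid, 68 mm across, 85 mm high; origin under its centre. Leave alone.
Things that resemble listed ones, but are neither listed nor needed, are in the scene too. What is shaped like the part that bears blank_b_mid but blue or red is not meant.

How it is judged:
By the outcome, as a careful person would: the job done as asked, in the order asked, and still so for the second after the job is handed in, with the robot touching nothing.
It also fails if it takes over 72 s, if anything falls off the work surface, if the arm or the gripper's body presses on something with over 40 N, if the wrist force passes 120 N, or if a joint passes its speed limit or range.

## Working session

There is one attempt and no reset: what is moved stays moved. The work goes in short steps, Python scripts to look and compute and a shell command to move; the robot and the scene stay as the last step left them, time stands still between calls to the robot, and variables do not carry over. Pictures are saved under pics/ and viewed, and the job is handed in when it is done.

```bash
mkdir -p pics; cat > h.py <<'E'
import numpy as np, cv2
from workcell import robot
def snap(n,f):
    im=np.array(robot.snapshot(n)); cv2.imwrite('pics/'+f,cv2.cvtColor(im,cv2.COLOR_RGB2BGR)); return im
def ray(n,u,v):
    c=robot.get_calibration(n); K=np.array(c['camera_matrix']);T=np.array(c['T'])
    d=T[:3,:3]@np.linalg.inv(K)@np.array([u,v,1.]); return T[:3,3],d
def on(n,u,v,z):
    o,d=ray(n,u,v); return o+d*(z-o[2])/d[2]
def proj(n,p):
    c=robot.get_calibration(n); K=np.array(c['camera_matrix']);T=np.linalg.inv(np.array(c['T']))
    q=K@(T[:3,:3]@np.array(p)+T[:3,3]); return q[:2]/q[2]
E
python3 - <<'E'
from h import *
np.set_printoptions(precision=4,suppress=True)
snap('side','s0.png');snap('top','t0.png')
for n in('side','top'):
    c=robot.get_calibration(n);print(np.array(c['camera_matrix']),np.array(c['T']))
print(robot.read_state())
E
```

```text
[[481.3768   0.     282.8843]
 [  0.     481.3768 209.441 ]
 [  0.       0.       1.    ]] [[-0.9963 -0.0362  0.0785  0.3724]
 [-0.0863  0.4676 -0.8797  0.8062]
 [-0.0048 -0.8832 -0.469   0.6534]
 [ 0.      0.      0.      1.    ]]
[[454.0282   0.     269.7831]
 [  0.     454.0282 208.1413]
 [  0.       0.       1.    ]] [[ 0.0098 -0.9976  0.0681  0.3712]
 [-1.     -0.0098 -0.0004 -0.1104]
 [ 0.001  -0.0681 -0.9977  1.3309]
 [ 0.      0.      0.      1.    ]]
{'t': 0.1, 'qpos': array([ 1.1965,  0.4179, -0.0103,  1.6141,  0.0047,  1.1107, -0.053 ]), 'joint_vel': array([ 0.0013, -0.0009, -0.001 , -0.002 , -0.0001,  0.001 , -0.0002]), 'effort': array([  0.0019, -86.5817,   0.6803, -43.5632,   0.0191,   0.0051,
         0.    ]), 'tool_pos': array([ 0.2041, -0.5904,  0.2307]), 'tcp_rot': array([-2.5582,  1.8225,  0.0015]), 'force': array([0.3373, 0.4188, 0.2463]), 'torque': array([-0.0185, -0.0163,  0.0444]), 'width': 0.08538369824622283}
```

View pics/s0.png

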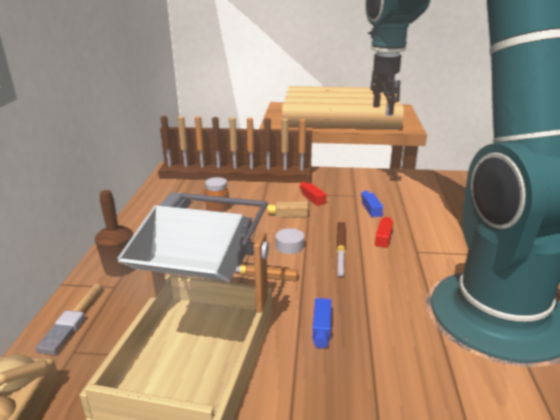

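View pics/t0.png

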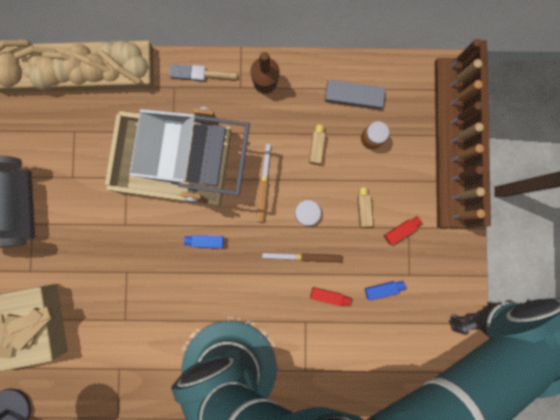

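```bash
python3 - <<'E'
import cv2
a=cv2.imread('pics/t0.png')
cv2.imwrite('pics/t0a.png',cv2.resize(a[95:220,95:275],None,fx=4.4,fy=4.4,interpolation=cv2.INTER_CUBIC))
cv2.imwrite('pics/t0b.png',cv2.resize(a[110:240,280:440],None,fx=4.5,fy=4.5,interpolation=cv2.INTER_CUBIC))
b=cv2.imread('pics/s0.png')
cv2.imwrite('pics/s0a.png',cv2.resize(b[170:420,80:360],None,fx=2.4,fy=2.4,interpolation=cv2.INTER_CUBIC))
E
```

```text
(no output)
```

View pics/t0a.png

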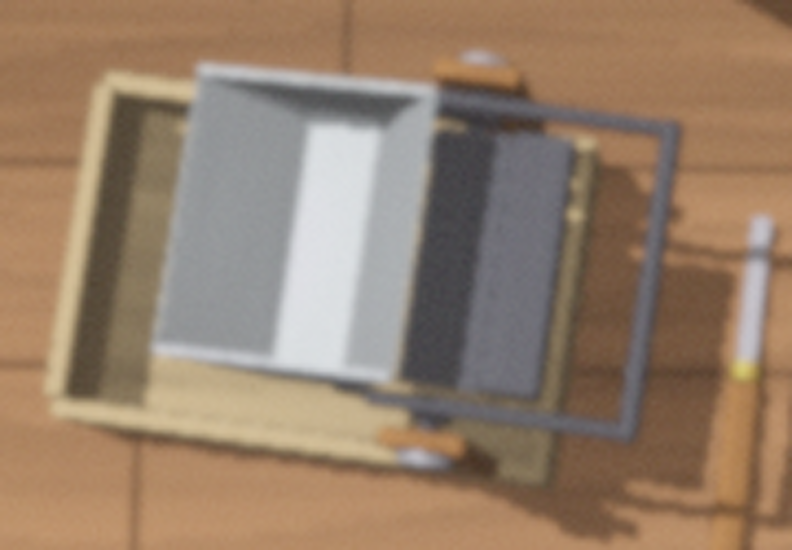

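View pics/t0b.png

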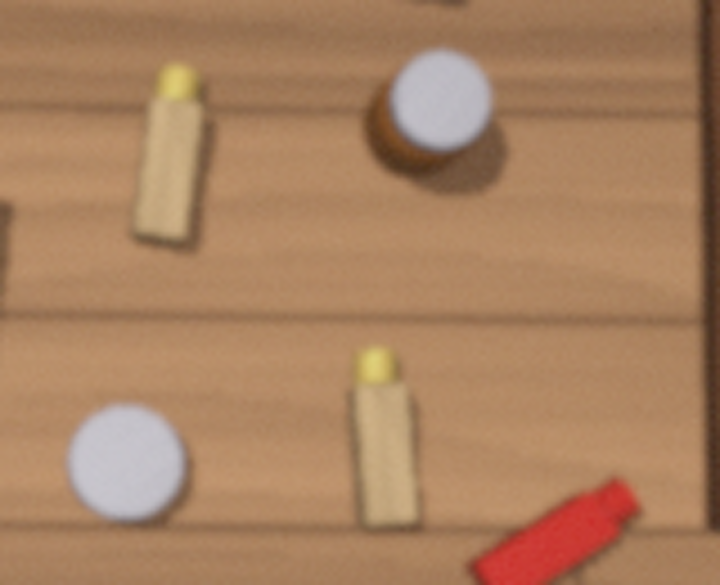

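View pics/s0a.png

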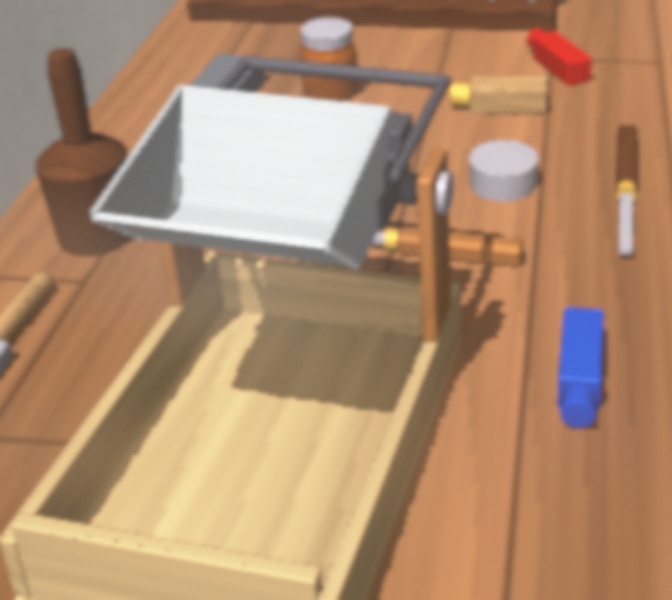

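Top view: the bucket stands over the tray, floor strip around crop (340,240), bar at crop (650,280). The blanks are at crop b (170,150) and (385,440), both with the ferrule pointing up in the image. Side view confirms the bucket is upright.

```bash
python3 - <<'E'
from h import *
np.set_printoptions(precision=4,suppress=True)
def A(u,v,z): return on('top',95+(u+.5)/4.4-.5,95+(v+.5)/4.4-.5,z)
print('bar ends',b1:=A(670,127,.216),b2:=A(626,432,.216), (b1+b2)/2)
print('posts',p1:=A(478,73,.21),p2:=A(421,443,.21),(p1+p2)/2, np.linalg.norm(p1-p2))
f=[A(*q,.185) for q in((308,122),(382,122),(345,366),(272,356))]
print('floor',*f,sum(f)/4)
r=[A(105,75,.076),A(50,412,.076)];print('farwall',r,sum(r)/2)
r=[A(592,140,.03),A(545,485,.03)];print('rear',r,sum(r)/2)
for d in (p1-p2,b1-b2): print(np.degrees(np.arctan2(d[1],d[0])))
a=cv2.imread('pics/t0.png');h=cv2.cvtColor(a,cv2.COLOR_BGR2HSV)
for n,(x0,y0,x1,y1) in dict(a=(308,120,332,170),b=(355,182,378,232)).items():
    c=h[y0:y1,x0:x1]; print(n)
    m=((c[...,2]>150)).astype(np.uint8)
    fm=((c[...,1]>115)&(c[...,0]>22)).astype(np.uint8)
    w=((c[...,0]>=16)&(c[...,2]>135)&(c[...,1]<128)).astype(np.uint8)|fm
    print('\n'.join(''.join('F' if fm[i,j] else 'w' if w[i,j] else '.' for j in range(w.shape[1])) for i in range(w.shape[0])))
E
```

```text
bar ends [ 0.6583 -0.0516  0.216 ] [ 0.4844 -0.0293  0.216 ] [ 0.5714 -0.0404  0.216 ]
posts [0.69   0.0587 0.21  ] [0.4777 0.0866 0.21  ] [0.5838 0.0726 0.21  ] 0.21413521039884967
floor [0.6671 0.1608 0.185 ] [0.6675 0.1177 0.185 ] [0.5243 0.1358 0.185 ] [0.5297 0.1781 0.185 ] [0.5971 0.1481 0.185 ]
farwall [array([0.7244, 0.317 , 0.076 ]), array([0.5077, 0.3447, 0.076 ])] [0.6161 0.3308 0.076 ]
rear [array([0.6969, 0.0096, 0.03  ]), array([0.468 , 0.0366, 0.03  ])] [0.5825 0.0231 0.03  ]
-7.490084225173384
-7.332621571635449
a
........................
........................
........................
..........ww............
........wwwwwww.........
.......w.wwwwwww........
......w..FFFF...w.......
......w..FFFF...w.......
......w.FFFFFF..w.......
......w..FFFFF..........
......wwFFFFF...........
.....wwwwwwFwwww........
......wwwwwwwwww........
.....wwwwwwwwwwww.......
.....wwwwwwwwwwww.......
.....wwwwwwwwwwww.......
....wwwwwwwwwwwww.......
....wwwwwwwwwwwww.......
.....wwwwwwwwwwww.......
....wwwwwwwwwwwww.......
.....wwwwwwwwwwww.......
....wwwwwwwwwwwww.......
....wwwwwwwwww
[... 1187 characters left out ...]
....
...wwwwwwwwwwwwwww.....
...wwwwwwwwwwwwww......
....wwwwwwwwwwwww......
....wwwwwwwwwwww.......
....wwwwwwwwwwwww......
....wwwwwwwwwwwww......
....wwwwwwwwwwwww......
....wwwwwwwwwwwww......
....wwwwwwwwwwwww......
.....wwwwwwwwwwww......
....wwwwwwwwwwwww......
....wwwwwwwwwwwwww.....
....wwwwwwwwwwwww......
....wwwwwwwwwwwwww.....
....wwwwwwwwwwwwww.....
.....wwwwwwwwwwwww.....
.....wwwwwwwwwwwww.....
.....wwwwwwwwwwwww.....
.....wwwwwwwwwwwww.....
.....wwwwwwwwwwwww.....
.....wwwwwwwwwwwww.....
.....wwwwwwwwwwwww.....
.....wwwwwwwwwwwww.....
......wwwwwwwww........
.......................
.......................
.......................
.......................
.......................
```

```bash
python3 - <<'E'
from h import *
from scipy.spatial.transform import Rotation as R
np.set_printoptions(precision=4,suppress=True)
def B(u,v,z): return on('top',280+(u+.5)/4.5-.5,110+(v+.5)/4.5-.5,z)
for n,c,fp in (('a',((155,98),(205,101),(187,242),(133,237)),(180,66)),('b',((356,385),(408,382),(419,525),(364,527)),(376,347))):
    P=[B(*q,.034) for q in c]; f=(P[0]+P[1])/2; r=(P[2]+P[3])/2; d=f-r; L=np.linalg.norm(d); d/=L
    W=np.linalg.norm(P[0]-P[1]),np.linalg.norm(P[2]-P[3])
    print(n,L,W,'dir',np.degrees(np.arctan2(d[1],d[0])),'wood ctr',(f+r)/2,'mid',(f+r)/2+.011*d,'ferr tip',B(*fp,.025), 'len',np.linalg.norm((B(*fp,.025)-r)[:2]))
s=robot.read_state();M=R.from_rotvec(s['tcp_rot']).as_matrix();print('toolx yaw',np.degrees(np.arctan2(M[1,0],M[0,0])))
print(s['tool_pos'])
E
```

```text
a 0.09194264405493377 (np.float64(0.032232313224793), np.float64(0.034726734529832506)) dir -7.878822233037675 wood ctr [ 0.6375 -0.2467  0.034 ] mid [ 0.6484 -0.2482  0.034 ] ferr tip [ 0.7072 -0.2539  0.025 ] len 0.11607323331237958
b 0.09094647201297816 (np.float64(0.033247027895769755), np.float64(0.03495254794009186)) dir 3.5483297486407612 wood ctr [ 0.4553 -0.385   0.034 ] mid [ 0.4663 -0.3844  0.034 ] ferr tip [ 0.5251 -0.3804  0.025 ] len 0.1154435308808796
toolx yaw -70.93378236154506
[ 0.2041 -0.5904  0.2307]
```

```bash
python3 -m crank '[{"linear":[0.03,0.025,0],"yaw":-2},{"linear":[0.03,0.025,0],"yaw":-2},{"linear":[0.03,0.025,0],"yaw":-2},{"linear":[0.03,0.025,0],"yaw":-2},{"linear":[0.03,0.025,0],"yaw":-2},{"linear":[0.03,0.025,-0.01],"yaw":-2},{"linear":[0.03,0.025,-0.01],"yaw":-2},{"linear":[0.03,0.025,-0.01],"yaw":-1}]' 0
```

```text
t: 0.77
tool_pos: [0.4424, -0.3868, 0.1996]
tcp_rot: [2.267, -2.172, -0.004]
force: [0.2, -1.1, -0.5]
width: 0.0854
```

```bash
python3 -m crank '[{"linear":[0.012,0.001,-0.01],"yaw":1},{"linear":[0.008,0.001,-0.02],"yaw":0},{"linear":[0.002,0,-0.03],"yaw":0},{"linear":[0,0,-0.03],"yaw":0},{"linear":[0,0,-0.03],"yaw":0},{"linear":[0,0,-0.02],"yaw":0},{"linear":[0,0,-0.01],"yaw":0},{"linear":[0,0,0],"yaw":0}]' 0
```

```text
t: 1.43
tool_pos: [0.4734, -0.3724, 0.0406]
tcp_rot: [-2.302, 2.134, 0.008]
force: [-0.4, -0.9, 0.1]
width: 0.0855
```

```bash
python3 - <<'E'
from h import *
a=snap('top','t1.png');b=snap('side','s1.png')
x=cv2.imread('pics/t1.png')[150:270,300:460];y=cv2.imread('pics/s1.png')[120:270,200:400]
cv2.imwrite('pics/c1.png',np.hstack([cv2.resize(x,(400,300)),cv2.resize(y,(400,300))]))
print(robot.read_state()['tool_pos'],robot.read_state()['tcp_rot'])
E
```

```text
[ 0.47432792 -0.37329037  0.04300974] [-2.30126173  2.13453976  0.00371478]
```

View pics/c1.png

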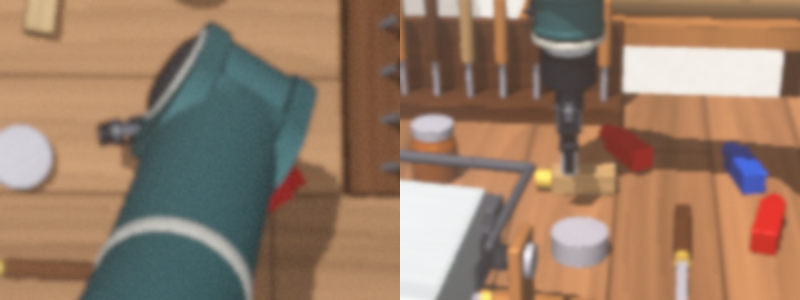

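The gripper is straddling blank B, about 9–11 mm off centre; correcting and descending.

```bash
python3 -m crank '[{"linear":[-0.005,-0.006,0],"yaw":-0.5},{"linear":[-0.004,-0.005,0],"yaw":0},{"linear":[0,0,-0.01],"yaw":0},{"linear":[0,0,-0.015],"yaw":0},{"linear":[0,0,-0.008],"yaw":0},{"linear":[0,0,-0.003],"yaw":0},{"linear":[0,0,0],"yaw":0},{"linear":[0,0,0],"yaw":0}]' 0
```

```text
t: 2.2
tool_pos: [0.4662, -0.3898, 0.0115]
tcp_rot: [-2.288, 2.149, -0.013]
force: [-0.7, -0.2, 0.0]
width: 0.0852
```

```bash
python3 -m crank '[{"linear":[0,0.004,-0.004],"yaw":0},{"linear":[0,0,-0.001],"yaw":0},{"linear":[0,0,0],"yaw":0},{"linear":[0,0,0],"yaw":0},{"linear":[0,0,0],"yaw":0},{"linear":[0,0,0],"yaw":0},{"linear":[0,0,0],"yaw":0},{"linear":[0,0,0],"yaw":0}]' 1 40
```

```text
t: 2.87
tool_pos: [0.4673, -0.3854, 0.0078]
tcp_rot: [-2.288, 2.147, -0.016]
force: [0.5, 0.4, -0.6]
width: 0.0337
```

```bash
python3 -m crank '[{"linear":[0,0,0.02],"yaw":0},{"linear":[0,0,0.04],"yaw":0},{"linear":[0,0,0.04],"yaw":0},{"linear":[0,0,0.04],"yaw":0},{"linear":[0,0.005,0.04],"yaw":-1},{"linear":[0,0.01,0.04],"yaw":-1},{"linear":[0.01,0.02,0.03],"yaw":-1},{"linear":[0.01,0.02,0.03],"yaw":-1}]'
```

```text
t: 3.53
tool_pos: [0.479, -0.329, 0.2913]
tcp_rot: [-2.203, 2.238, 0.005]
force: [0.2, 0.1, -1.3]
width: 0.0333
```

```bash
python3 -m crank '[{"linear":[0.01,0.03,0.02],"yaw":-1},{"linear":[0.01,0.035,0.01],"yaw":-1},{"linear":[0.01,0.04,0],"yaw":-1},{"linear":[0.01,0.04,0],"yaw":-1},{"linear":[0.01,0.04,0],"yaw":-1},{"linear":[0.01,0.04,0],"yaw":0},{"linear":[0.01,0.04,0],"yaw":0},{"linear":[0.01,0.04,0],"yaw":0}]'
```

```text
t: 4.2
tool_pos: [0.5588, -0.0212, 0.3333]
tcp_rot: [-2.082, 2.346, -0.019]
force: [1.4, -0.3, -0.6]
width: 0.0334
```

```bash
python3 -m crank '[{"linear":[0.01,0.035,0],"yaw":0},{"linear":[0.01,0.035,0],"yaw":0},{"linear":[0.005,0.03,0],"yaw":0},{"linear":[0.005,0.025,0],"yaw":0},{"linear":[0.002,0.015,0],"yaw":0},{"linear":[0,0.005,0],"yaw":0},{"linear":[0,0,0],"yaw":0},{"linear":[0,0,0],"yaw":0}]'
```

```text
t: 4.87
tool_pos: [0.5899, 0.1414, 0.3327]
tcp_rot: [-2.095, 2.333, -0.015]
force: [0.5, -0.3, -1.9]
width: 0.0336
```

```bash
python3 - <<'E'
from h import *
a=snap('top','t2.png');b=snap('side','s2.png')
x=cv2.imread('pics/t2.png')[60:260,80:300];y=cv2.imread('pics/s2.png')[100:340,90:330]
cv2.imwrite('pics/c2.png',np.hstack([cv2.resize(x,(396,360)),cv2.resize(y,(400,360))]))
print(robot.read_state()['tool_pos'],robot.read_state()['tcp_rot'])
E
```

```text
[0.59003001 0.14055609 0.33285564] [-2.09356181  2.33434871 -0.01571529]
```

View pics/c2.png

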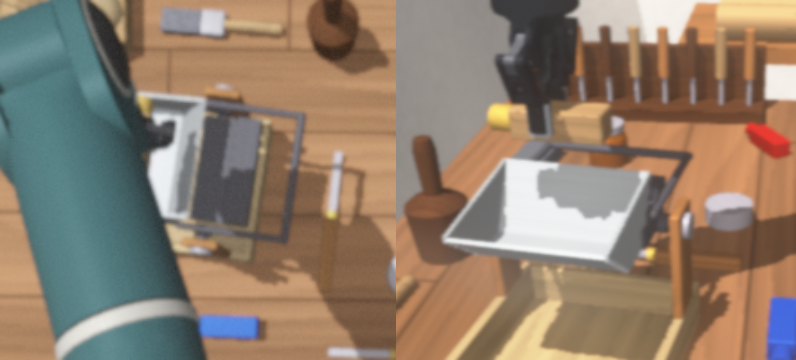

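Blank B is held level over the bucket, ferrule to the far side. Lowering into the trough.

```bash
python3 -m crank '[{"linear":[0.006,0.01,-0.01],"yaw":-1},{"linear":[0.001,0.002,-0.02],"yaw":0},{"linear":[0,0,-0.025],"yaw":0},{"linear":[0,0,-0.025],"yaw":0},{"linear":[0,0,-0.015],"yaw":0},{"linear":[0,0,-0.005],"yaw":0},{"linear":[0,0,0],"yaw":0},{"linear":[0,0,0],"yaw":0}]'
```

```text
t: 5.63
tool_pos: [0.599, 0.1416, 0.232]
tcp_rot: [-2.054, 2.366, -0.025]
force: [0.8, 0.4, -0.0]
width: 0.0332
```

```bash
python3 - <<'E'
from h import *
print(robot.read_state()['tool_pos'],robot.read_state()['tcp_rot'],robot.read_state()['force'])
E
```

```text
[0.59901282 0.14164322 0.23201147] [-2.05394126  2.36647    -0.02480037] [ 8.26690801e-01  4.13101025e-01 -7.72464243e-04]
```

```bash
python3 -m crank '[{"linear":[-0.002,0.008,0],"yaw":0.5},{"linear":[-0.001,0.003,0],"yaw":0},{"linear":[0,0,-0.006],"yaw":0},{"linear":[0,0,-0.008],"yaw":0},{"linear":[0,0,-0.006],"yaw":0},{"linear":[0,0,-0.003],"yaw":0},{"linear":[0,0,0],"yaw":0},{"linear":[0,0,0],"yaw":0}]'
```

```text
t: 6.3
tool_pos: [0.5971, 0.1538, 0.2106]
tcp_rot: [-2.062, 2.354, -0.029]
force: [-0.9, 0.2, -0.8]
width: 0.0334
```

```bash
python3 - <<'E'
from h import *
b=snap('side','s3.png')
y=cv2.imread('pics/s3.png')[140:310,100:300]
cv2.imwrite('pics/c3.png',cv2.resize(y,(600,510)))
E
```

```text
(no output)
```

View pics/c3.png

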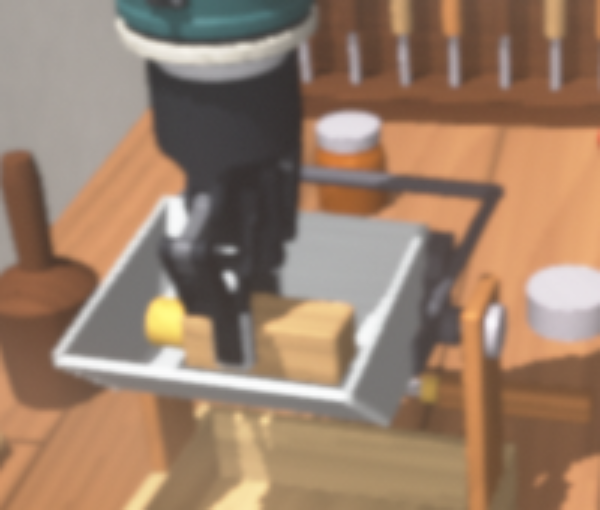

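In the side view, blank B is inside the trough at (270,340), ends clear. Lower a little and release with a partial opening.

```bash
python3 -m crank '[{"linear":[0,-0.001,-0.003],"yaw":0},{"linear":[0,0,-0.002],"yaw":0},{"linear":[0,0,0],"yaw":0},{"linear":[0,0,0],"yaw":0},{"linear":[0,0,0],"yaw":0},{"linear":[0,0,0],"yaw":0},{"linear":[0,0,0],"yaw":0},{"linear":[0,0,0],"yaw":0}]' -
```

```text
t: 7.02
tool_pos: [0.5975, 0.1524, 0.2058]
tcp_rot: [-2.06, 2.354, -0.03]
force: [0.1, 0.1, -1.0]
width: 0.0334
```

```bash
python3 -m crank '[{"linear":[0,0,0],"yaw":0},{"linear":[0,0,0],"yaw":0},{"linear":[0,0,0],"yaw":0},{"linear":[0,0,0],"yaw":0},{"linear":[0,0,0],"yaw":0},{"linear":[0,0,0.01],"yaw":0},{"linear":[0,0,0.02],"yaw":0},{"linear":[0,0,0.03],"yaw":0}]' 0.45
```

```text
t: 7.68
tool_pos: [0.5953, 0.1517, 0.2636]
tcp_rot: [-2.065, 2.359, -0.024]
force: [0.2, -0.2, 0.3]
width: 0.047
```

```bash
python3 - <<'E'
from h import *
b=snap('side','s4.png')
y=cv2.imread('pics/s4.png')[140:310,100:300]
cv2.imwrite('pics/c4.png',cv2.resize(y,(600,510)))
E
```

```text
(no output)
```

View pics/c4.png

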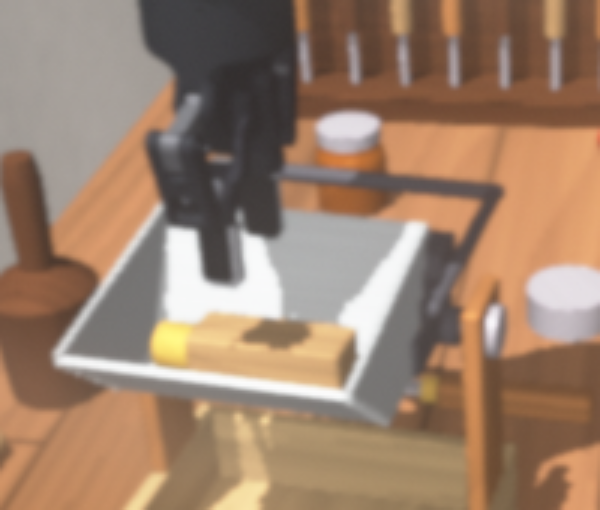

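Blank B lies flat in the bucket, which stayed upright. Next, blank A.

```bash
python3 -m crank '[{"linear":[0,0,0.03],"yaw":0},{"linear":[0,-0.01,0.02],"yaw":0},{"linear":[0.005,-0.03,0.005],"yaw":0},{"linear":[0.005,-0.04,0],"yaw":0},{"linear":[0.005,-0.04,0],"yaw":0},{"linear":[0.005,-0.04,0],"yaw":0},{"linear":[0.005,-0.04,0],"yaw":0},{"linear":[0.005,-0.04,0],"yaw":0}]' -
```

```text
t: 8.4
tool_pos: [0.6267, -0.0842, 0.3409]
tcp_rot: [-2.073, 2.324, -0.037]
force: [0.9, 0.4, 0.4]
width: 0.0471
```

```bash
python3 -m crank '[{"linear":[0.005,-0.04,0],"yaw":0},{"linear":[0.005,-0.035,-0.01],"yaw":0},{"linear":[0.005,-0.03,-0.02],"yaw":0},{"linear":[0.003,-0.02,-0.03],"yaw":0},{"linear":[0,-0.01,-0.03],"yaw":0},{"linear":[0,0,-0.03],"yaw":0},{"linear":[0,0,-0.02],"yaw":0},{"linear":[0,0,-0.01],"yaw":0}]' 0
```

```text
t: 9.07
tool_pos: [0.6443, -0.2401, 0.1951]
tcp_rot: [-2.054, 2.335, -0.06]
force: [-0.3, -0.7, -0.0]
width: 0.0856
```

```bash
python3 -m crank '[{"linear":[0.002,-0.004,-0.02],"yaw":-0.5},{"linear":[0,-0.002,-0.03],"yaw":0},{"linear":[0,0,-0.03],"yaw":0},{"linear":[0,0,-0.025],"yaw":0},{"linear":[0,0,-0.015],"yaw":0},{"linear":[0,0,-0.008],"yaw":0},{"linear":[0,0,0],"yaw":0},{"linear":[0,0,0],"yaw":0}]' 0
```

```text
t: 9.73
tool_pos: [0.6497, -0.2455, 0.0682]
tcp_rot: [-2.042, 2.339, -0.068]
force: [0.7, -0.0, 1.5]
width: 0.0853
```

```bash
python3 - <<'E'
from h import *
b=snap('side','s5.png')
y=cv2.imread('pics/s5.png')[140:290,180:380]
cv2.imwrite('pics/c5.png',cv2.resize(y,(600,450)))
print(robot.read_state()['tool_pos'],robot.read_state()['tcp_rot'])
E
```

```text
[ 0.64987434 -0.24556342  0.06846889] [-2.04184824  2.33884807 -0.06855248]
```

View pics/c5.png

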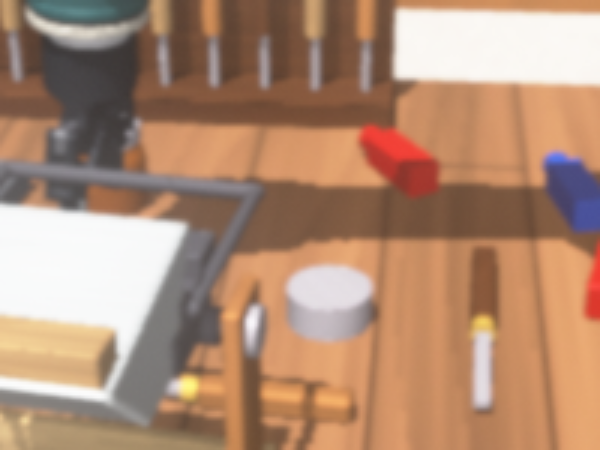

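```bash
python3 -m crank '[{"linear":[-0.001,-0.003,-0.01],"yaw":0},{"linear":[0,0,-0.02],"yaw":0},{"linear":[0,0,-0.015],"yaw":0},{"linear":[0,0,-0.01],"yaw":0},{"linear":[0,0,-0.003],"yaw":0},{"linear":[0,0,0],"yaw":0},{"linear":[0,0,0],"yaw":0},{"linear":[0,0,0],"yaw":0}]' 0
```

```text
t: 10.45
tool_pos: [0.6519, -0.2506, 0.0128]
tcp_rot: [-2.039, 2.336, -0.08]
force: [0.6, -0.8, -0.0]
width: 0.0855
```

```bash
python3 -m crank '[{"linear":[-0.003,0.002,-0.004],"yaw":0},{"linear":[0,0,-0.001],"yaw":0},{"linear":[0,0,0],"yaw":0},{"linear":[0,0,0],"yaw":0},{"linear":[0,0,0],"yaw":0},{"linear":[0,0,0],"yaw":0},{"linear":[0,0,0],"yaw":0},{"linear":[0,0,0],"yaw":0}]' 1 40
```

```text
t: 11.12
tool_pos: [0.6497, -0.2486, 0.0097]
tcp_rot: [-2.038, 2.335, -0.084]
force: [-0.2, 0.5, -1.7]
width: 0.0334
```

```bash
python3 -m crank '[{"linear":[0,0,0.02],"yaw":0},{"linear":[0,0,0.04],"yaw":0},{"linear":[0,0,0.04],"yaw":0},{"linear":[0,0,0.04],"yaw":0},{"linear":[0,0,0.04],"yaw":0},{"linear":[0,0,0.04],"yaw":0},{"linear":[0,0.01,0.04],"yaw":0},{"linear":[0,0.02,0.035],"yaw":0}]' -
```

```text
t: 11.78
tool_pos: [0.6408, -0.22, 0.3051]
tcp_rot: [-2.039, 2.347, -0.062]
force: [0.6, -0.9, -1.7]
width: 0.0334
```

```bash
python3 -m crank '[{"linear":[0,0.03,0.02],"yaw":0},{"linear":[-0.005,0.035,0.01],"yaw":0},{"linear":[-0.005,0.04,0],"yaw":0},{"linear":[-0.005,0.04,0],"yaw":0},{"linear":[-0.005,0.04,0],"yaw":0},{"linear":[-0.005,0.04,0],"yaw":0},{"linear":[-0.005,0.04,0],"yaw":0},{"linear":[-0.005,0.03,0],"yaw":0}]' -
```

```text
t: 12.45
tool_pos: [0.6037, 0.0814, 0.3484]
tcp_rot: [-2.023, 2.35, -0.084]
force: [0.5, 0.4, -1.2]
width: 0.0335
```

```bash
python3 -m crank '[{"linear":[-0.002,0.025,0],"yaw":0},{"linear":[-0.002,0.02,0],"yaw":0},{"linear":[-0.002,0.012,0],"yaw":0},{"linear":[0,0.005,0],"yaw":0},{"linear":[0,0,0],"yaw":0},{"linear":[0,0,0],"yaw":0},{"linear":[0,0,0],"yaw":0},{"linear":[0,0,0],"yaw":0}]' -
```

```text
t: 13.12
tool_pos: [0.5946, 0.1531, 0.3487]
tcp_rot: [-2.033, 2.34, -0.082]
force: [-0.0, -0.6, -1.2]
width: 0.0331
```

```bash
python3 - <<'E'
from h import *
b=snap('side','s6.png');snap('top','t6.png')
x=cv2.imread('pics/t6.png')[60:260,80:300];y=cv2.imread('pics/s6.png')[100:340,90:330]
cv2.imwrite('pics/c6.png',np.hstack([cv2.resize(x,(396,360)),cv2.resize(y,(400,360))]))
print(robot.read_state()['tool_pos'],robot.read_state()['tcp_rot'])
E
```

```text
[0.59458275 0.15310432 0.34874193] [-2.03293553  2.34024111 -0.08230548]
```

View pics/c6.png

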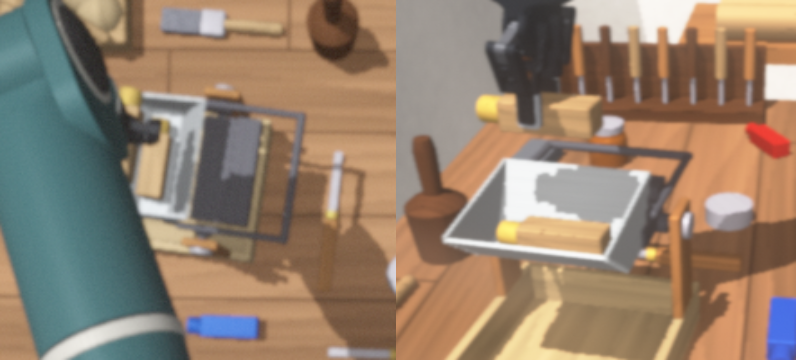

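Blank A is held over the bucket with blank B flat in it. Lowering.

```bash
python3 -m crank '[{"linear":[0.002,0,-0.015],"yaw":0},{"linear":[0,0,-0.025],"yaw":0},{"linear":[0,0,-0.025],"yaw":0},{"linear":[0,0,-0.015],"yaw":0},{"linear":[0,0,-0.01],"yaw":0},{"linear":[0,0,-0.003],"yaw":0},{"linear":[0,0,0],"yaw":0},{"linear":[0,0,0],"yaw":0}]' -
```

```text
t: 13.88
tool_pos: [0.5983, 0.1486, 0.2541]
tcp_rot: [-2.023, 2.345, -0.086]
force: [-0.5, 0.3, -1.6]
width: 0.0336
```

```bash
python3 - <<'E'
from h import *
b=snap('side','s7.png')
y=cv2.imread('pics/s7.png')[140:310,100:300]
cv2.imwrite('pics/c7.png',cv2.resize(y,(600,510)))
print(robot.read_state()['tool_pos'],robot.read_state()['tcp_rot'])
E
```

```text
[0.59846341 0.14870735 0.25442652] [-2.02324522  2.34422199 -0.08674429]
```

View pics/c7.png

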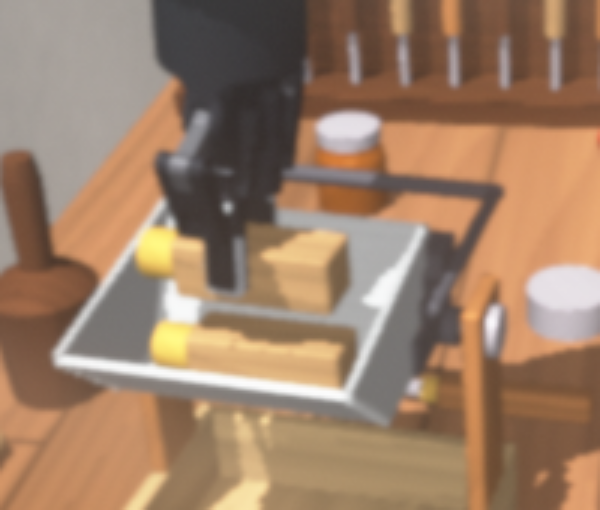

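```bash
python3 -m crank '[{"linear":[-0.002,0.004,-0.004],"yaw":0},{"linear":[0,0,-0.008],"yaw":0},{"linear":[0,0,-0.005],"yaw":0},{"linear":[0,0,-0.003],"yaw":0},{"linear":[0,0,0],"yaw":0},{"linear":[0,0,0],"yaw":0},{"linear":[0,0,0],"yaw":0},{"linear":[0,0,0],"yaw":0}]' -
```

```text
t: 14.6
tool_pos: [0.5972, 0.1538, 0.235]
tcp_rot: [-2.021, 2.341, -0.089]
force: [0.7, 0.5, -1.3]
width: 0.0334
```

```bash
python3 -m crank '[{"linear":[0,-0.001,-0.002],"yaw":0},{"linear":[0,0,0],"yaw":0},{"linear":[0,0,0],"yaw":0},{"linear":[0,0,0.005],"yaw":0},{"linear":[0,0,0.02],"yaw":0},{"linear":[0,0,0.03],"yaw":0},{"linear":[0,0,0.04],"yaw":0},{"linear":[0,0,0.04],"yaw":0}]' 0.4
```

```text
t: 15.27
tool_pos: [0.5938, 0.1514, 0.3663]
tcp_rot: [-2.029, 2.349, -0.08]
force: [0.2, 0.1, -0.2]
width: 0.0515
```

```bash
python3 - <<'E'
from h import *
b=snap('side','s8.png')
y=cv2.imread('pics/s8.png')[140:310,100:300]
cv2.imwrite('pics/c8.png',cv2.resize(y,(600,510)))
E
```

```text
(no output)
```

View pics/c8.png

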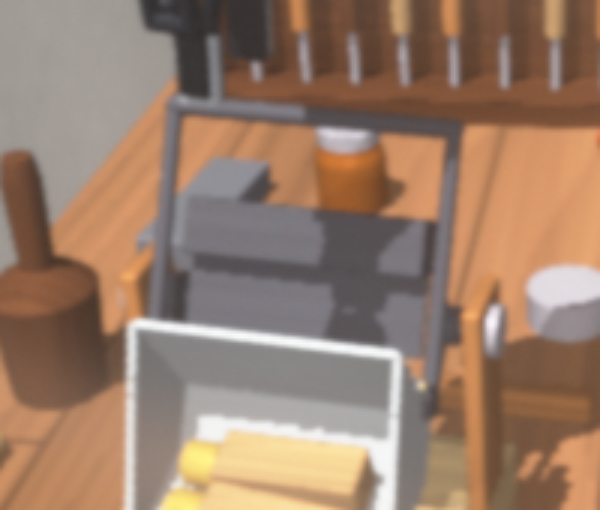

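The bucket is tipping with both blanks inside. Rise a little, stay clear, wait with fingers shut.

```bash
python3 -m crank '[{"linear":[0,0.01,0.01],"yaw":0},{"linear":[0,0.01,0],"yaw":0},{"linear":[0,0.01,0],"yaw":0},{"linear":[0,0,0],"yaw":0},{"linear":[0,0,0],"yaw":0},{"linear":[0,0,0],"yaw":0},{"linear":[0,0,0],"yaw":0},{"linear":[0,0,0],"yaw":0}]' 1
```

```text
t: 15.98
tool_pos: [0.5959, 0.1834, 0.3891]
tcp_rot: [-2.02, 2.34, -0.091]
force: [0.1, 0.4, 0.4]
width: -0.0
```

```bash
python3 -m crank '[{"linear":[0,0,0],"yaw":0},{"linear":[0,0,0],"yaw":0},{"linear":[0,0,0],"yaw":0},{"linear":[0,0,0],"yaw":0},{"linear":[0,0,0],"yaw":0},{"linear":[0,0,0],"yaw":0},{"linear":[0,0,0],"yaw":0},{"linear":[0,0,0],"yaw":0}]' -; python3 - <<'E'
from h import *
b=snap('side','s9.png')
cv2.imwrite('pics/c9.png',cv2.resize(cv2.imread('pics/s9.png')[120:420,60:340],(700,600),fx=2,fy=2))
print(robot.read_state()['tool_pos'],robot.read_state()['tcp_rot'])
E
```

```text
t: 16.65
tool_pos: [0.596, 0.1819, 0.3882]
tcp_rot: [-2.018, 2.343, -0.09]
force: [-0.2, -0.2, 0.8]
width: -0.0002
[0.59601976 0.18194522 0.38817711] [-2.01845205  2.34274185 -0.09040505]
```

View pics/c9.png

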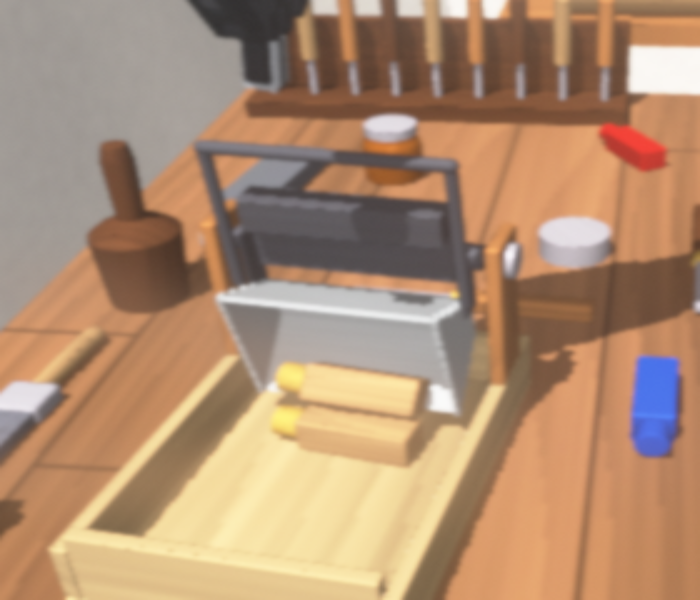

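Bucket looks dumped, with one blank maybe still leaning on its front wall near crop (360,390). Checking closely after a pause.

```bash
python3 -m crank '[{"linear":[0,0,0],"yaw":0},{"linear":[0,0,0],"yaw":0},{"linear":[0,0,0],"yaw":0},{"linear":[0,0,0],"yaw":0},{"linear":[0,0,0],"yaw":0},{"linear":[0,0,0],"yaw":0},{"linear":[0,0,0],"yaw":0},{"linear":[0,0,0],"yaw":0}]' -; python3 - <<'E'
from h import *
b=snap('side','s10.png');snap('top','t10.png')
cv2.imwrite('pics/c10.png',np.hstack([cv2.resize(cv2.imread('pics/s10.png')[220:340,130:290],(480,360),interpolation=2),cv2.resize(cv2.imread('pics/t10.png')[95:225,100:260],(320,260),interpolation=2)[:,:] if 0 else cv2.resize(cv2.imread('pics/t10.png')[60:240,90:250],(320,360))]))
T=np.array([.5855,.0735,0]);X=np.array([.129,.9917,0]);Y=np.array([-.9917,.129,0])
def tp(x,y,z): return T+x*X+y*Y+np.array([0,0,z])
for n in('side',):
  print('rim front',[proj(n,tp(37,s*79,34)*1 if 0 else tp(.037,s*.079,.034)) for s in(-1,1)])
  print('bar',[proj(n,tp(.040,s*.087,.298)) for s in(-1,1)])
  print('floor edge',[proj(n,tp(-.0084,s*.079,.090)) for s in(-1,1)])
E
```

```text
t: 17.37
tool_pos: [0.596, 0.1821, 0.3882]
tcp_rot: [-2.019, 2.342, -0.09]
force: [-1.1, 0.1, 0.9]
width: 0.0001
rim front [array([163.83982502, 315.54546402]), array([241.98477064, 327.18053662])]
bar [array([139.70488833, 193.70924104]), array([238.90246453, 203.41209163])]
floor edge [array([170.2566828 , 278.39964497]), array([247.51580481, 288.6478082 ])]
```

View pics/c10.png

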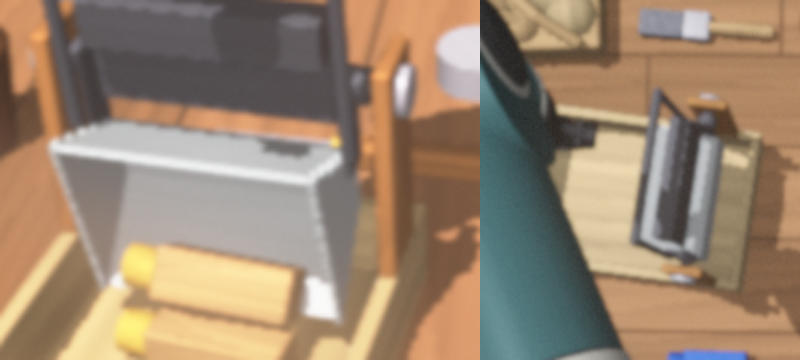

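```bash
python3 - <<'E'
from h import *
np.set_printoptions(precision=4,suppress=True)
T=np.array([.5855,.0735,0]);X=np.array([.129,.9917,0]);Y=np.array([-.9917,.129,0])
def tf(p): p=p-T; return np.array([p@X,p@Y,p[2]])
im=cv2.imread('pics/s10.png')
cv2.imwrite('pics/c10b.png',cv2.resize(im[285:360,150:250],(800,600),interpolation=cv2.INTER_CUBIC))
for n,u,v in(('back ferr',176.7,309),('front ferr',174.3,330)):
    for z in(.023,.04,.057,.075): print(n,z,tf(on('side',u,v,z)))
E
```

```text
back ferr 0.023 [ 0.0014 -0.069   0.023 ]
back ferr 0.04 [ 0.0202 -0.0589  0.04  ]
back ferr 0.057 [ 0.039  -0.0488  0.057 ]
back ferr 0.075 [ 0.0589 -0.0381  0.075 ]
front ferr 0.023 [ 0.0596 -0.0486  0.023 ]
front ferr 0.04 [ 0.0769 -0.0391  0.04  ]
front ferr 0.057 [ 0.0941 -0.0295  0.057 ]
front ferr 0.075 [ 0.1124 -0.0194  0.075 ]
```

View pics/c10b.png

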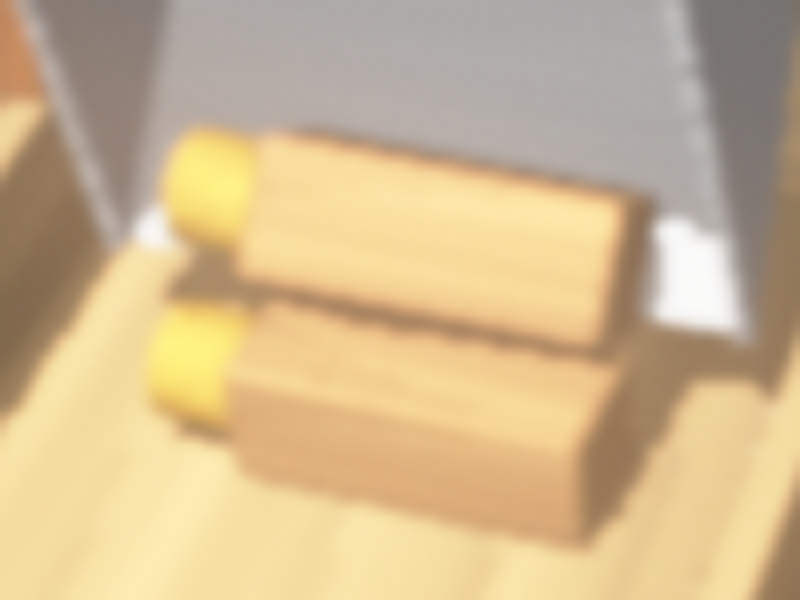

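The back blank is wedged: it leans on the bucket's sloping front wall (ferrule about 57 mm up), held by the front blank lying on the tray floor. I'll rock the bucket gently by its bar: its lip pushes the front blank out and frees the other. First lower the shut fingers in front of the bar.

```bash
python3 -m crank '[{"linear":[0,0,-0.015],"yaw":0},{"linear":[0,0,-0.025],"yaw":0},{"linear":[0,0,-0.025],"yaw":0},{"linear":[0,0,-0.02],"yaw":0},{"linear":[0,0,-0.01],"yaw":0},{"linear":[0,0,0],"yaw":0},{"linear":[0,0,0],"yaw":0},{"linear":[0,0,0],"yaw":0}]' -
```

```text
t: 18.13
tool_pos: [0.5964, 0.1823, 0.2923]
tcp_rot: [-2.016, 2.34, -0.093]
force: [0.1, 0.2, -0.8]
width: 0.0001
```

```bash
python3 -m crank '[{"linear":[0,-0.01,-0.01],"yaw":0},{"linear":[-0.002,-0.015,-0.005],"yaw":0},{"linear":[-0.002,-0.012,0],"yaw":0},{"linear":[-0.001,-0.008,0],"yaw":0},{"linear":[-0.001,-0.008,0],"yaw":0},{"linear":[-0.001,-0.008,0],"yaw":0},{"linear":[-0.001,-0.006,0],"yaw":0},{"linear":[0,0,0],"yaw":0}]' -; python3 - <<'E'
from h import *
snap('side','s11.png')
cv2.imwrite('pics/c11.png',cv2.resize(cv2.imread('pics/s11.png')[170:370,110:310],(600,600),interpolation=2))
print(robot.read_state()['tool_pos'],robot.read_state()['force'])
E
```

```text
t: 18.8
tool_pos: [0.5891, 0.1084, 0.281]
tcp_rot: [-2.009, 2.335, -0.097]
force: [0.2, 2.0, -0.8]
width: -0.0002
[0.58915954 0.10892299 0.28091105] [ 1.3788642   1.44065862 -0.18663381]
```

View pics/c11.png

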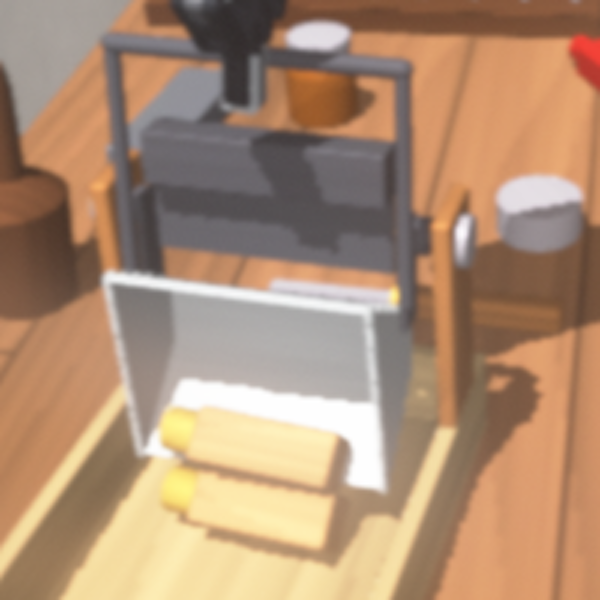

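The bucket is rocked partway; the front blank got pushed forward, the back one still sits on the front wall. Letting it fall back quickly.

```bash
python3 -m crank '[{"linear":[0.002,0.02,0],"yaw":0},{"linear":[0.003,0.03,0],"yaw":0},{"linear":[0.002,0.02,0],"yaw":0},{"linear":[0,0.005,0],"yaw":0},{"linear":[0,0,0],"yaw":0},{"linear":[0,0,0],"yaw":0},{"linear":[0,0,0],"yaw":0},{"linear":[0,0,0],"yaw":0}]' -; python3 - <<'E'
from h import *
snap('side','s12.png')
cv2.imwrite('pics/c12.png',cv2.resize(cv2.imread('pics/s12.png')[170:370,110:310],(600,600),interpolation=2))
print(robot.read_state()['tool_pos'],robot.read_state()['force'])
E
```

```text
t: 19.52
tool_pos: [0.5959, 0.1829, 0.2798]
tcp_rot: [-2.008, 2.342, -0.099]
force: [0.4, -0.7, -0.6]
width: 0.0004
[0.59599241 0.18269998 0.27981267] [ 0.18433396 -0.68492667 -0.50547341]
```

View pics/c12.png

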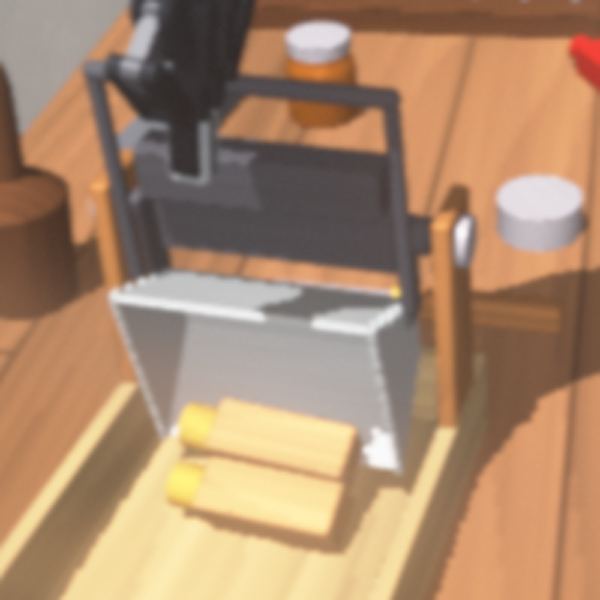

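```bash
python3 - <<'E'
from h import *
cv2.imwrite('pics/c12b.png',cv2.resize(cv2.imread('pics/s12.png')[285:360,150:250],(800,600),interpolation=cv2.INTER_CUBIC))
E
```

```text
(no output)
```

View pics/c12b.png

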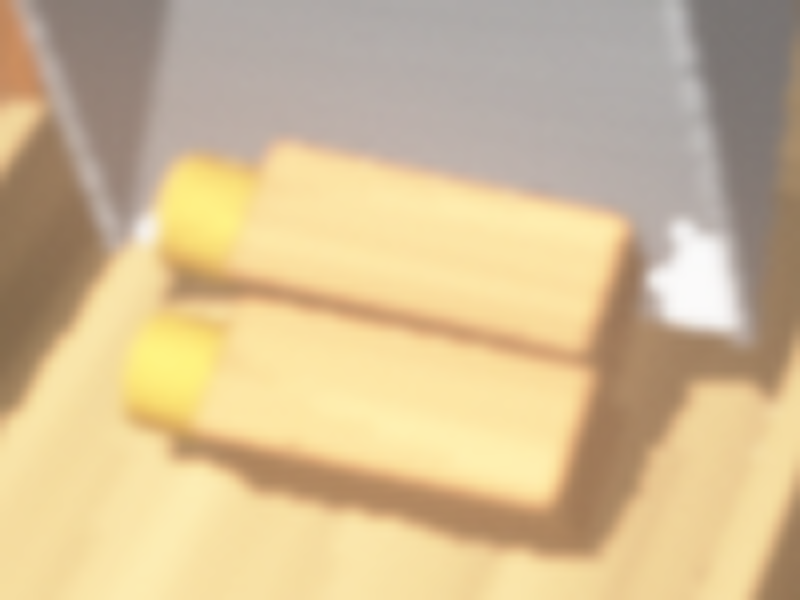

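Both blanks now lean like dominoes on the lip. A larger, brisker rock (about 25°) and back.

```bash
python3 -m crank '[{"linear":[-0.002,-0.02,0],"yaw":0},{"linear":[-0.002,-0.02,0],"yaw":0},{"linear":[-0.003,-0.025,0],"yaw":0},{"linear":[-0.003,-0.022,0],"yaw":0},{"linear":[0,0,0],"yaw":0},{"linear":[0.003,0.025,0],"yaw":0},{"linear":[0.003,0.035,0],"yaw":0},{"linear":[0.003,0.035,0],"yaw":0}]' -; python3 - <<'E'
from h import *
snap('side','s13.png')
cv2.imwrite('pics/c13.png',cv2.resize(cv2.imread('pics/s13.png')[170:370,110:310],(600,600),interpolation=2))
print(robot.read_state()['tool_pos'],robot.read_state()['force'])
E
python3 -m crank '[{"linear":[0,0.0,0],"yaw":0},{"linear":[0,0,0],"yaw":0},{"linear":[0,0,0],"yaw":0},{"linear":[0,0,0],"yaw":0},{"linear":[0,0,0],"yaw":0},{"linear":[0,0,0],"yaw":0},{"linear":[0,0,0],"yaw":0},{"linear":[0,0,0],"yaw":0}]' -; python3 - <<'E'
from h import *
snap('side','s14.png')
cv2.imwrite('pics/c14.png',np.hstack([cv2.resize(cv2.imread('pics/'+f)[170:370,110:310],(400,400)) for f in('s13.png','s14.png')]))
E
```

```text
t: 20.23
tool_pos: [0.5961, 0.1767, 0.2819]
tcp_rot: [-1.985, 2.359, -0.107]
force: [0.8, 0.4, -0.0]
width: -0.0002
[0.59526671 0.18482339 0.28191468] [-5.42081997  6.32467622 -1.86001071]
t: 20.95
tool_pos: [0.5955, 0.1824, 0.2819]
tcp_rot: [-1.989, 2.354, -0.104]
force: [0.7, -0.1, 1.0]
width: -0.0001
```

View pics/c14.png

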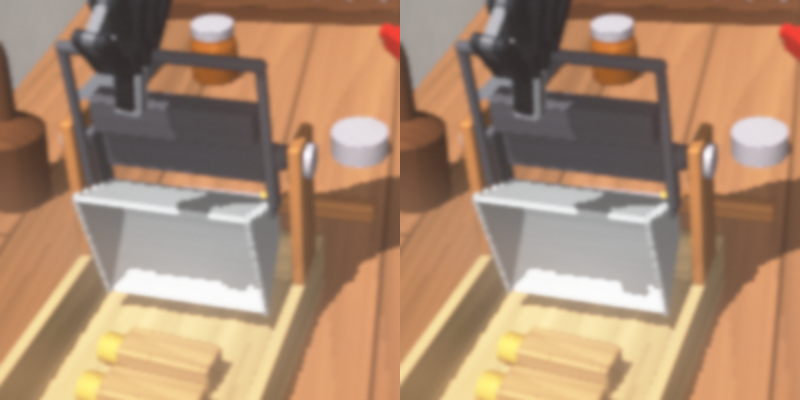

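Both blanks now lie flat on the tray floor, well clear of the bucket (crop 160,355 and 145,390), and the bucket is dumped and empty. Now swing it back.

```bash
python3 -m crank '[{"linear":[-0.001,-0.01,0],"yaw":0},{"linear":[-0.002,-0.015,0],"yaw":0},{"linear":[-0.002,-0.015,0],"yaw":0},{"linear":[-0.002,-0.015,0],"yaw":0},{"linear":[-0.002,-0.015,0],"yaw":0},{"linear":[-0.002,-0.015,0],"yaw":0},{"linear":[-0.002,-0.015,0],"yaw":0},{"linear":[-0.002,-0.012,0],"yaw":0}]' -; python3 - <<'E'
from h import *
snap('side','s15.png')
cv2.imwrite('pics/c15.png',cv2.resize(cv2.imread('pics/s15.png')[120:370,80:330],(600,600)))
print(robot.read_state()['tool_pos'],robot.read_state()['force'])
E
```

```text
t: 21.67
tool_pos: [0.5791, 0.0655, 0.2827]
tcp_rot: [-1.992, 2.347, -0.103]
force: [0.8, 1.8, -1.6]
width: 0.0001
[0.57894388 0.06281547 0.28265764] [ 1.26854924 -2.92256089  0.69271472]
```

View pics/c15.png

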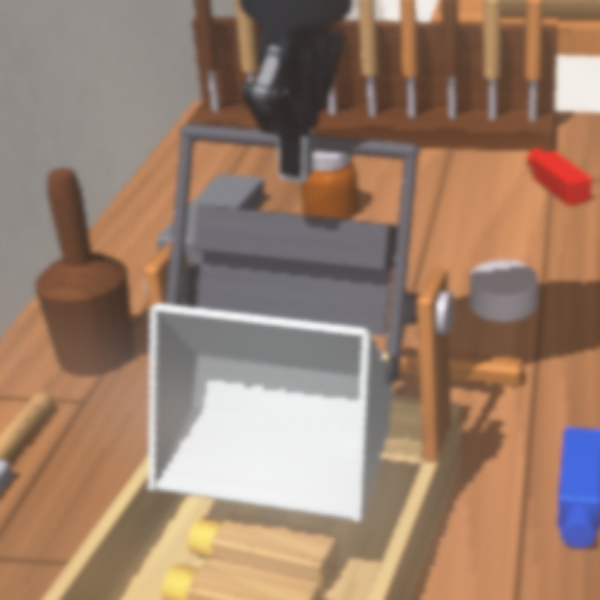

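```bash
python3 -m crank '[{"linear":[-0.001,-0.01,-0.003],"yaw":0},{"linear":[-0.002,-0.014,-0.005],"yaw":0},{"linear":[-0.002,-0.014,-0.006],"yaw":0},{"linear":[-0.002,-0.014,-0.007],"yaw":0},{"linear":[-0.001,-0.012,-0.006],"yaw":0},{"linear":[-0.001,-0.008,-0.003],"yaw":0},{"linear":[0,0,0],"yaw":0},{"linear":[0,0,0],"yaw":0}]' -; python3 - <<'E'
from h import *
snap('side','s16.png')
cv2.imwrite('pics/c16.png',cv2.resize(cv2.imread('pics/s16.png')[120:370,80:330],(600,600)))
print(robot.read_state()['tool_pos'],robot.read_state()['force'])
E
```

```text
t: 22.38
tool_pos: [0.5685, -0.0141, 0.2507]
tcp_rot: [-1.989, 2.349, -0.103]
force: [-0.8, 0.2, 0.4]
width: -0.0001
[ 0.56855557 -0.0140432   0.25071221] [ 0.29618592  0.01604279 -0.11210761]
```

View pics/c16.png

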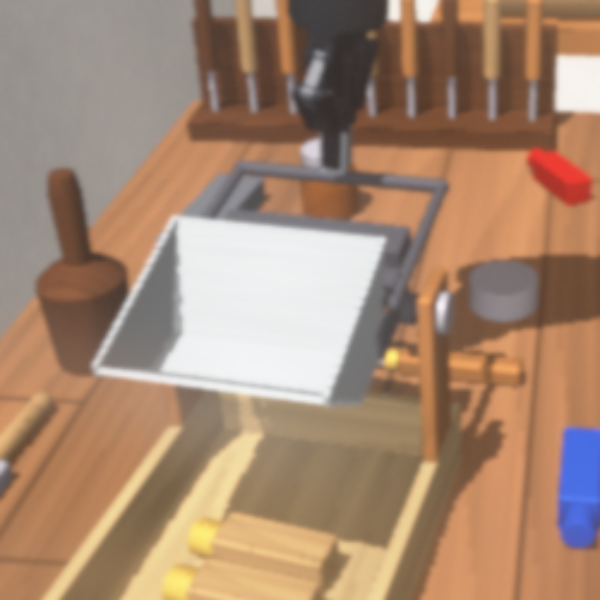

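The bucket is past centre and falling upright. Withdraw straight up and away.

```bash
python3 -m crank '[{"linear":[0,0.002,0.02],"yaw":0},{"linear":[0,0,0.03],"yaw":0},{"linear":[0,0,0.04],"yaw":0},{"linear":[0,0,0.04],"yaw":0},{"linear":[0,-0.01,0.02],"yaw":0},{"linear":[0,-0.02,0],"yaw":0},{"linear":[0,-0.02,0],"yaw":0},{"linear":[0,-0.02,0],"yaw":0}]' -
python3 -m crank '[{"linear":[0,-0.03,0],"yaw":0},{"linear":[0,-0.03,0],"yaw":0},{"linear":[0,-0.03,0],"yaw":0},{"linear":[0,-0.03,0],"yaw":0},{"linear":[0,-0.01,0],"yaw":0},{"linear":[0,0,0],"yaw":0},{"linear":[0,0,0],"yaw":0},{"linear":[0,0,0],"yaw":0}]' -
python3 - <<'E'
from h import *
snap('side','s17.png');snap('top','t17.png')
for n in('side',):
    b=cv2.absdiff(cv2.imread('pics/s17.png'),cv2.imread('pics/s0.png'));print(b[220:300,120:270].mean())
cv2.imwrite('pics/c17.png',np.hstack([cv2.resize(cv2.imread('pics/s17.png')[120:370,80:330],(400,400)),cv2.resize(cv2.imread('pics/t17.png')[60:260,90:290],(400,400))]))
print(robot.read_state()['tool_pos'],robot.read_state()['force'])
E
```

```text
t: 23.1
tool_pos: [0.5677, -0.0724, 0.4117]
tcp_rot: [-2.005, 2.33, -0.104]
force: [1.1, 0.6, 1.3]
width: 0.0004
t: 23.77
tool_pos: [0.569, -0.2049, 0.4153]
tcp_rot: [-2.009, 2.322, -0.11]
force: [-0.4, -0.1, -0.7]
width: 0.0002
1.5571944444444445
[ 0.56905769 -0.20450694  0.41535646] [ 0.05927934 -0.10469344 -0.89920113]
```

View pics/c17.png

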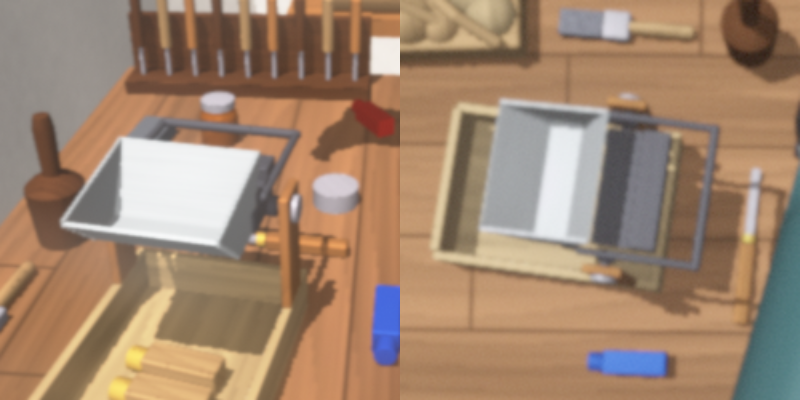

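View pics/t17.png

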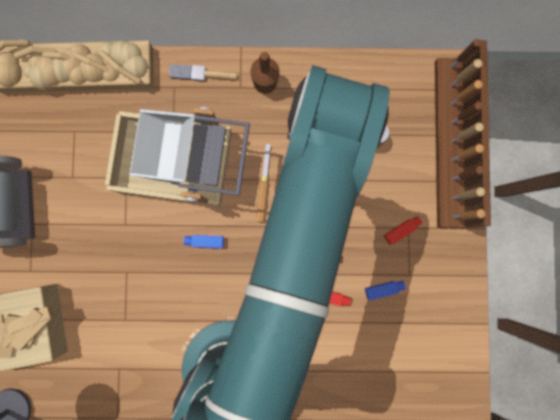

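The bucket area matches the starting picture (mean difference 1.6 grey levels, so noise). Both blanks are in the tray, and the visible bench items are where they were. Handing in.

```bash
python3 - <<'E'
from h import *
a=cv2.imread('pics/s17.png');b=cv2.imread('pics/s0.png')
for n,(x0,y0,x1,y1) in dict(tin=(270,225,310,255),chisel_b=(330,220,352,280),chisel_a=(238,260,300,282),jar=(203,176,230,195)).items(): print(n,cv2.absdiff(a,b)[y0:y1,x0:x1].mean())
print(robot.finish_job())
E
```

```text
tin 1.5547222222222221
chisel_b 1.1919191919191918
chisel_a 1.5205278592375366
jar 1.9246263807667316
the job is handed in; nothing more can be done
None
```

The job is done and handed in at about 24 s of the 72 s. Both blanks are in the tray and the empty bucket is fully upright.

- **Loading:** I laid blank B in the bucket, then blank A on top of it. The bucket stayed upright with one and tipped by itself with two.
- **Extra step:** After the dump, one blank stayed wedged on the bucket's sloping front wall, held there by the other. I rocked the bucket twice by its bar. The first small rock did not free it; the second, brisker one put both blanks flat on the tray floor, clear of the bucket.
- **Reset:** I pushed the bar back until the bucket went over centre and fell onto its stop, then moved the arm up and away.

**Last checks:** In the side camera, the bucket, tin, both chisels and jar match the starting picture to within noise (differences of 1.2–1.9 grey levels). That same picture shows both blanks in the tray. From above, the bucket and the arm hide the tray area with the blanks, the tin and chisel B, so those rest on the side view alone. The force readings I saw stayed under about 9 N, but they were read only at the end of each move and when I took pictures. No check failed or disagreed.

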